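Brush out the pin cup and hold the pin box shutter half open

ROBOT

A 6-joint arm with a two-finger parallel gripper is mounted at the origin on the work surface. World frame = base frame: x ahead of the robot, y to its left, z up, the work surface at z = 0. Lengths are in mm, angles in rad, forces in N, time in s.
With the tool pointing down it reaches from about 275 to 725 mm from the base axis. Payload 5.6 kg.
Tool frame: the origin (TCP) lies midway between the tips of the shut fingers; the grasp point (between the pads) lies 19 mm behind it; z points along the fingers, y is the line along which they close (so a half turn about z gives the same grasp; the last joint's range is limited). The gripper opens to 85 mm and grips with 20 to 120 N. Pads are 22 mm wide; open, the fingers measure 114 mm over their backs; the gripper's body (76 mm by 85 mm) begins 54 mm behind the grasp point. The pads swing forward as they close: fully open they stand 13 mm farther back than shut.
Start: joints at [-1.002, 0.255, 0.108, 0, -1.424, -0.285], TCP at [154.023, -527.987, 231.283] pointing down, gripper open.
Joint ranges: [-2.95, 2.95], [-1.21, 1.97], [-1.09, 1.5], [-2.87, 1.71], [-2.94, -0.07], [-3.05, 3.05]. Speed limits (rad/s): [2.57, 2.57, 3.14, 3.14, 3.14, 3.14].

INTERFACE

Orientations are given as a rotation vector (axis times angle).
In Python, from plant import env, get_image gives the robot as it stands. The module is installed in compiled form; this text tells all that it offers.
- The arm moves only by the tool carry_out, never from a script. Its argument "deltas" is a list of rows, each a list of 3 entries, a list of its own where there are three numbers: the closure, from -1 (fully open) to 1 (shut), then the shift along the world's x, y, z scaled (see below), then the turn, a rotation vector about the world's x, y, z scaled (see below). In form: [[claw, [x, y, z], [wx, wy, wz]], ...]. A call has 1 to 20 rows; each row is the pose to reach, as a shift and turn from the pose commanded when the call began, turning the shorter way round; what a row does not reach only later rows make up. The controller multiplies each number of a shift by 0.75 m and each number of a turn by 180 degrees. A row lasts 1/12 s, in which the tool goes at most 41.7 mm and 7.16 degrees, less where a joint would pass 70% of its speed; a pose out of reach is approached as far as the arm can. A call with a number of a shift or a turn outside -1 to 1 is refused whole. A call with a gripper value outside its range is refused whole. The fingers move at their own pace and stop on an object; the grip force is fixed at half the most. Time passes only in rows, so rows that repeat a pose let the fingers close. It gives the time, the measured TCP pose, the force, the opening and the grip force at its end, in the units of the state.
- env.get_obs(): the state, without advancing time (a new reading comes with each control period).
- get_image(name): name is "scene" or "top"; returns a dict with "color" (400x640x3 uint8, blue, green, red), "vertical_fov" (degrees; the focal length in pixels is half the picture's height over the tangent of half this angle, whatever the lens; pixels are square), "cx", "cy" (the principal point, pixels), "extrinsics" (4x4, takes a point from camera to world coordinates). Camera axes: x right, y down, z forward; pixel columns grow to the right and rows downward; lengths in mm; the calibration is good to about 2 mm. A picture is of the moment at which its call begins. There is no depth.
- env.hand_in(): hands the job in; it is judged then, once.
The state is a dict: "clock": time; "qpos": joint angles; "joint_vel": joint speeds; "joint_efforts": joint torques, N m; "ee_pos": TCP position; "eef_rot": TCP orientation; "ft_force": force on the tool from outside, world axes, zero at the start; "moment": the same for the moment, N m; "gripper_width": finger opening in mm; "finger_force": force on a finger pad.
Only numpy, scipy, OpenCV 4.12 (cv2) and the standard library are available. Lean on these libraries where they do the work, as an engineer would, in place of code of your own. Each camera call takes 0.05 s, during which the arm holds its last target. There are 200 camera calls.

TASK

Make ready to refill the steel pin cup: take the long brush from its white stand, scrub the cup's inside by moving the brush down near the cup's floor, up past the middle of the cup's depth and down near the floor again, then stand the brush back upright in its stand and let it go. Then slide the pin box's sprung shutter open by its tab to half of its travel, where its edge is level with the small ridges on the side rails, and finish while still holding it there with the fingers so that I can pick out pins; never open it beyond three quarters, or the pins spill. Keep the cup upright and where it is, and leave the other things on the vanity alone.

Things in the scene. Friction and masses are not known exactly. Their poses are not given: they have to be found in the camera images.
- brush: long cup brush standing upright in the stand, loose, 190 mm long, about 70 g. Round about its z axis, which points up. Origin at the centre of the flat lower end of the bristle head. Bristle head (stiff, 42 mm across) from 0 to 52 mm, then a round straight wooden handle 14 mm across up to 190 mm
- stand: low white ceramic brush stand, fixed, 68 mm across, 45 mm high, open on top; origin at the centre of its underside. Inner floor 6 mm above the origin, bore about 52 mm across, so the brush stands in it with its origin 6 mm above the stand's. Places of stand and cup may be swapped
- cup: empty straight stainless steel pin cup, loose, about 0.3 kg, 72 mm across, 85 mm high, open on top; origin at the centre of its underside. Inner floor 5 mm above the origin, bore 66 mm across
- pinbox: aluminium hairpin box, fixed, 96 (x) x 220 (y) mm; origin at the centre of its underside, z up. A window in its top, 60 mm long (y = -95 to -35 mm), is covered by the sliding shutter, which runs between side rails (10 mm wide, tops 58 mm high). Dark spring housing at y = 40 to 105 mm, top 66 mm high. The shutter opens along the box's +y, towards the spring housing
- half_mark (a point): point on the pin box midway between the two small steel ridges (one on each side rail, 4 mm high, 62 mm above the table) that mark half travel; at y = -65 mm of the box, the middle of the window
- shutter (a joint): how far the steel shutter is open, in m: 0 shut (the spring keeps it there), 0.060 fully open, 0.030 half. Spring force 3 N when shut, rising 1.5 N every 10 mm (7.5 N at half); springs shut when let go. Plate 74 (x) x 70 (y) x 4 mm, its top 55 mm above the table, tab at its middle; its edge farthest from the spring housing uncovers the window
- shutter_tab (a point): top centre of the black upright tab on the shutter plate, moves with it. Top 91 mm above the table. The tab is 12 mm thick along the sliding direction, 36 mm wide across it and stands 36 mm above the plate; its axes are the box's axes (slides open along +y). Shut, it is at x = 0, y = -60 mm of the box
- comb: black wide-tooth comb lying flat, 180 x 40 x 6 mm, loose; origin under its middle, long along its y
- bangles: stack of glass bangles, 68 mm across, 40 mm high, loose; origin at the centre of its underside
- jar: white cream jar, 56 mm across, 50 mm high, loose; origin at the centre of its underside
- lipstick: black lipstick tube standing on end, 22 mm across, 70 mm high, loose; origin at the centre of its underside
- scent: amber scent bottle, 48 mm across, 100 mm high, loose; origin at the centre of its underside
Things that resemble listed ones, but are neither listed nor needed, are in the scene too. Of the things that look like the brush, the middle-sized one is meant.

How it is judged:
By the outcome, as a careful person would: the job done as asked, in the order asked, and still so for the second after the job is handed in, while the arm keeps its last pose, push and grip.
It also fails if it takes over 53 s, if anything falls off the work surface, if the arm or the gripper's body presses on something with over 40 N, if the wrist force passes 120 N, or if a joint passes its speed limit or range.

## Working session

There is one attempt and no reset: what is moved stays moved. The work goes in short steps, Python scripts to look and compute and a tool call to move; the robot and the scene stay as the last step left them, time stands still between calls to the robot, and variables do not carry over. Pictures are saved under pics/ and viewed, at most 10 in all, crops included, and the job is handed in when it is done.

Besides the shell and the picture viewer there is one more tool, called after "Emit:" as name(argument=value, ...), one argument or row to a line, values as JSON. carry_out: Moves the arm, as the interface text tells. Shifts and turns lie within -1 to 1; 1 stands for 0.75 m of shift or 180 degrees of turn. Its arguments: {"type":"object","properties":{"deltas":{"type":"array"}},"required":["deltas"]}

```bash
mkdir -p pics
python3 - <<'E'
from plant import env,get_image
import cv2,pickle
d={}
for n in("scene","top"):
    im=get_image(n);d[n]=im;cv2.imwrite(f"pics/{n}0.png",im["color"]);print(n,im["vertical_fov"],im["cx"],im["cy"],im["extrinsics"].round(3).tolist() if hasattr(im["extrinsics"],'round') else im["extrinsics"])
pickle.dump(d,open("d.pkl","wb"))
print(env.get_obs())
E
```

```text
scene 47.092374585247434 326.29985389338077 199.9727950444916 [[0.265, 0.654, -0.708, 1294.249], [0.964, -0.167, 0.206, -167.703], [0.017, -0.737, -0.675, 783.619], [0.0, 0.0, 0.0, 1.0]]
top 54.956246083549864 313.58250035828837 199.28444849024487 [[0.014, -0.988, 0.155, 413.361], [-1.0, -0.015, -0.001, 28.065], [0.003, -0.155, -0.988, 950.832], [0.0, 0.0, 0.0, 1.0]]
{'clock': 0.1, 'qpos': array([-1.00240304e+00,  2.55668109e-01,  1.07151740e-01, -3.72825639e-04,
       -1.42388573e+00, -2.84598497e-01]), 'joint_vel': array([-0.00106828, -0.00142008,  0.00133506,  0.00227707,  0.00046193,
       -0.00054492]), 'joint_efforts': array([-2.02242227e-03, -3.87603307e+01,  2.38473737e+01,  5.37803560e+00,
       -3.82221944e-03, -5.09083719e-06]), 'ee_pos': array([ 153.91986943, -527.57993446,  230.51119878]), 'eef_rot': array([ 4.44157421e-01, -3.10970383e+00, -2.53575600e-03]), 'ft_force': array([ 0.1612421 , -0.1427704 ,  0.57474394]), 'moment': array([ 0.01771863,  0.00484385, -0.00950758]), 'finger_force': 0.0, 'gripper_width': 85.43210827911628}
```

View pics/scene0.png

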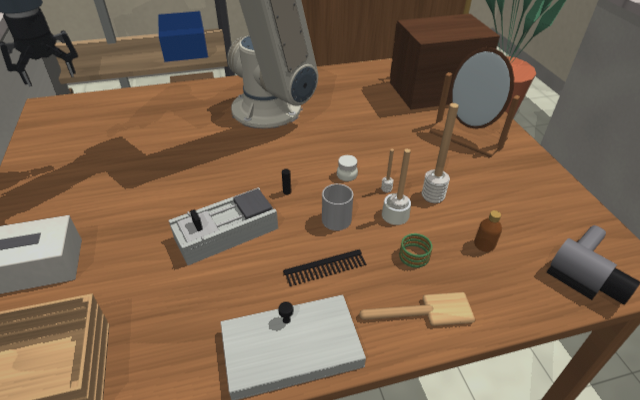

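View pics/top0.png

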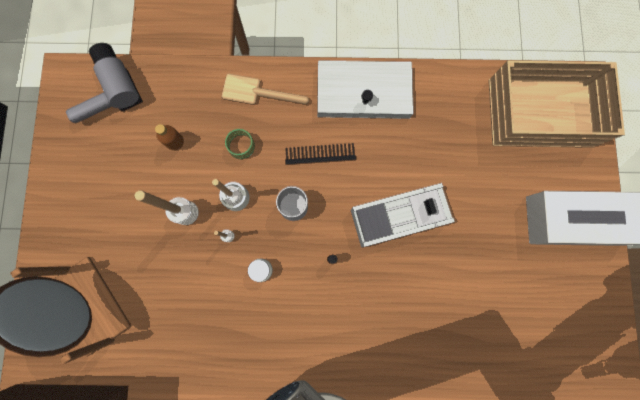

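The scene picture shows the middle-sized brush in its stand at (397,208), the cup at (338,207) and the pin box at (223,225) with its tab at (196,220). In the top picture the stand is at (233,195), the cup at (292,203) and the box at (403,214).

Run:
```python
import cv2,pickle
d=pickle.load(open("d.pkl","rb"))
t=d["top"]["color"][165:255,205:465];s=d["scene"]["color"][140:270,160:430]
a=cv2.resize(t,None,fx=3,fy=3,interpolation=cv2.INTER_CUBIC);b=cv2.resize(s,None,fx=2.2,fy=2.2,interpolation=cv2.INTER_CUBIC)
b=cv2.copyMakeBorder(b,0,0,0,a.shape[1]-b.shape[1],0)
import numpy as np
v=np.vstack([a,b]);print(v.shape);cv2.imwrite("pics/crop1.png",v)
```

```text
(556, 780, 3)
```

View pics/crop1.png

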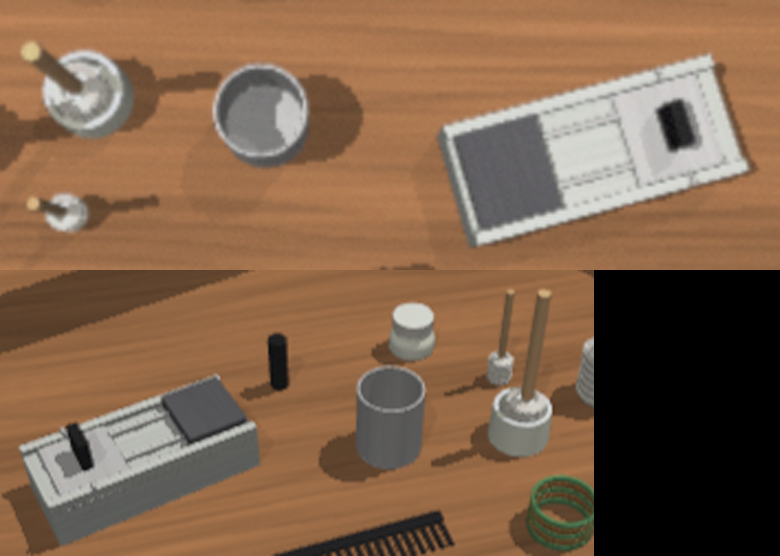

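The crop shows the cup rim's centre at about (261,111), the stand rim's at (88,90) and the brush top at (31,51). The box's top corners are at (443,128), (476,243), (748,170) and (711,57).

```bash
cat > h.py <<'E'
import numpy as np,cv2
from scipy.optimize import least_squares
def cam(im):
    f=200/np.tan(np.radians(im["vertical_fov"])/2);return f,im["cx"],im["cy"],np.array(im["extrinsics"])
def proj(im,P):
    f,cx,cy,E=cam(im);p=(np.atleast_2d(P)-E[:3,3])@E[:3,:3]
    return np.c_[cx+f*p[:,0]/p[:,2],cy+f*p[:,1]/p[:,2]]
def back(im,uv,z):
    f,cx,cy,E=cam(im);r=E[:3,:3]@np.array([(uv[0]-cx)/f,(uv[1]-cy)/f,1]);return E[:3,3]+r*(z-E[2,3])/r[2]
def circ(x,y,z,r,n=40):
    a=np.linspace(0,2*np.pi,n);return np.c_[x+r*np.cos(a),y+r*np.sin(a),z+0*a]
def box(b,P):
    c,s=np.cos(b[2]),np.sin(b[2]);P=np.array(P,float);return np.c_[b[0]+c*P[:,0]-s*P[:,1],b[1]+s*P[:,0]+c*P[:,1],P[:,2]]
E
cat > fit.py <<'E'
from h import *;import pickle
d=pickle.load(open("d.pkl","rb"));T,S=d["top"],d["scene"]
ct=lambda u,v:(u/3+205-.33,v/3+165-.33); cs=lambda u,v:(u/2.2+160-.27,(v-270)/2.2+140-.27)
for n,z,a,b in(("cup",85,(261,111),(391,390)),("stand",45,(88,90),(521,408)),("brushtop",196,(31,51),(543,294))):
    print(n,back(T,ct(*a),z).round(1),back(S,cs(*b),z).round(1))
C=[ct(443,128),ct(476,243),ct(748,170),ct(711,57)]
S4=[cs(22,446),cs(258,430),cs(221,377)]
w=np.array([back(T,c,58) for c in C]);print(w.round(1),[np.linalg.norm(w[i]-w[i-1]).round(1) for i in range(4)])
print([back(S,c,58).round(1) for c in S4])
print('tab',back(T,ct(671,108),91).round(1))
m=w.mean(0);v=(w[0]+w[1]-w[2]-w[3])/2;print('box',m.round(1),np.degrees(np.arctan2(v[1],v[0]))-90)
E
python3 fit.py
```

```text
cup [543.4  76.8  85. ] [549.1  75.3  85. ]
stand [564.2 217.1  45. ] [569.2 217.3  45. ]
brushtop [564.9 224.8 196. ] [568.5 221.2 196. ]
[[ 536.1  -64.1   58. ]
 [ 447.2  -89.3   58. ]
 [ 506.7 -301.2   58. ]
 [ 595.8 -275.7   58. ]] [np.float64(219.9), np.float64(92.4), np.float64(220.0), np.float64(92.7)]
[array([ 509.8, -300.2,   58. ]), array([545.9, -65.8,  58. ]), array([454.1, -89.2,  58. ])]
tab [ 549.3 -232.8   91. ]
box [ 521.4 -182.6   58. ] 15.711602982090824
```

```bash
cat >> fit.py <<'E'
print('--- other brushes: base pts by eye, then top height')
def tri(a,b):
    A=[];B=[]
    for im,uv in((T,a),(S,b)):
        p=back(im,uv,0);c=np.array(im["extrinsics"])[:3,3];r=(p-c)/np.linalg.norm(p-c);M=np.eye(3)-np.outer(r,r);A.append(M);B.append(M@c)
    return np.linalg.solve(sum(A),sum(B)).round(1)
print('big top',tri((142,197),(453,107)),'big neck',tri((180,208),(437,173)))
print('small top',tri(ct(34,204),cs(510,292)),'mid top',tri(ct(31,51),cs(543,294)))
print('lip',back(T,(332,259),70).round(0),'scent',back(T,(161,129),100).round(0),'jar',back(T,(259,269),50).round(0))
# overlays
cup=(546,76);st=(566.7,217.2);bx=(524.5,-182,np.radians(15.7))
for im,n in((T,'t'),(S,'s')):
    k=3;I=cv2.resize(im["color"],None,fx=k,fy=k,interpolation=cv2.INTER_CUBIC)
    def dr(P,c,cl=True):cv2.polylines(I,[np.int32((proj(im,P)+.5)*k*8-4)],cl,c,1,cv2.LINE_AA,3)
    for z in(0,85):dr(circ(*cup,z,36),(0,0,255))
    for z in(0,45):dr(circ(*st,z,34),(0,0,255))
    dr(circ(*st,196,7),(0,255,0))
    for z in(0,58):dr(box(bx,[(-48,-110,z),(48,-110,z),(48,110,z),(-48,110,z)]),(0,0,255))
    dr(box(bx,[(-18,-66,91),(18,-66,91),(18,-54,91),(-18,-54,91)]),(0,255,0))
    o=I[165*3:255*3,205*3:465*3] if n=='t' else I[142*3:272*3,165*3:425*3]
    cv2.imwrite(f"pics/ov_{n}.png",o)
a=cv2.imread("pics/ov_t.png");b=cv2.imread("pics/ov_s.png");b=cv2.resize(b,None,fx=.82,fy=.82);b=cv2.copyMakeBorder(b,0,0,0,780-b.shape[1],0);cv2.imwrite("pics/ov.png",np.vstack([a,b]))
E
python3 fit.py|sed -n '/---/,$p'
```

```text
--- other brushes: base pts by eye, then top height
big top [522.  340.3 259.2] big neck [526.6 334.2  77.7]
small top [467.7 234.9 124.4] mid top [565.  224.3 193.3]
lip [416. -17.  70.] scent [706. 381. 100.] jar [391. 150.  50.]
```

View pics/ov.png

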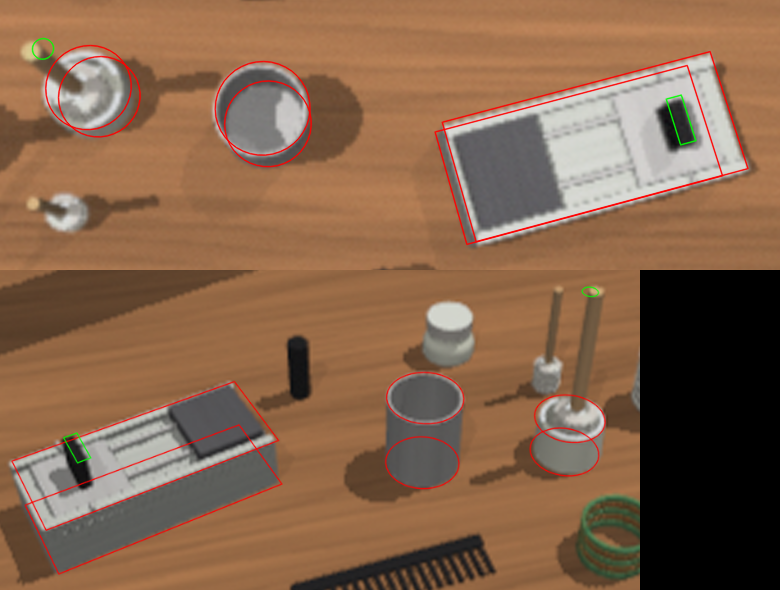

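The overlay matches the cup, stand and box in both views. The brush axis is near (566,222), the big brush is 120 mm away, and the starting yaw already matches the box. I'm moving above the brush.

Emit:
carry_out(
  deltas=[
    [-1,[0.549,1.0,0.04],[0,0,0]],
    [-1,[0.549,1.0,0.04],[0,0,0]],
    [-1,[0.549,1.0,0.04],[0,0,0]],
    [-1,[0.549,1.0,0.04],[0,0,0]],
    [-1,[0.549,1.0,0.04],[0,0,0]],
    [-1,[0.549,1.0,0.04],[0,0,0]],
    [-1,[0.549,1.0,0.04],[0,0,0]],
    [-1,[0.549,1.0,0.04],[0,0,0]],
    [-1,[0.549,1.0,0.04],[0,0,0]],
    [-1,[0.549,1.0,0.04],[0,0,0]],
    [-1,[0.549,1.0,0.04],[0,0,0]],
    [-1,[0.549,1.0,0.04],[0,0,0]],
    [-1,[0.549,1.0,0.04],[0,0,0]],
    [-1,[0.549,1.0,0.04],[0,0,0]],
    [-1,[0.549,1.0,0.04],[0,0,0]],
    [-1,[0.549,1.0,0.04],[0,0,0]],
    [-1,[0.549,1.0,0.04],[0,0,0]],
    [-1,[0.549,1.0,0.04],[0,0,0]],
    [-1,[0.549,1.0,0.04],[0,0,0]],
    [-1,[0.549,1.0,0.04],[0,0,0]],
  ],
)

```text
clock: 1.77
ee_pos: [555.2, 204.0, 260.1]
eef_rot: [0.445, -3.109, 0.0]
ft_force: [1.2, -0.7, 0.7]
gripper_width: 85.3
finger_force: 0.0
```

Emit:
carry_out(
  deltas=[
    [-1,[0.014,0.024,0],[0,0,0]],
    [-1,[0.014,0.024,0],[0,0,0]],
    [-1,[0.014,0.024,0],[0,0,0]],
    [-1,[0.014,0.024,0],[0,0,0]],
  ],
)

```text
clock: 2.1
ee_pos: [565.0, 219.7, 260.1]
eef_rot: [0.444, -3.109, 0.001]
ft_force: [0.8, -0.8, 0.2]
gripper_width: 85.9
finger_force: 0.0
```

```bash
cat > look.py <<'E'
import sys;from h import *;from plant import env,get_image
n=sys.argv[1];o=env.get_obs();print(o["clock"],o["ee_pos"].round(1),o["eef_rot"].round(3),o["gripper_width"])
tc=[int(v) for v in sys.argv[2].split(',')];sc=[int(v) for v in sys.argv[3].split(',')]
R=[]
for c,(x,y,w,h) in(("top",tc),("scene",sc)):
    im=get_image(c);I=im["color"]
    R.append(cv2.resize(I[y:y+h,x:x+w],(390,390*h//w),interpolation=cv2.INTER_CUBIC))
    print(c,'tcp',proj(im,o["ee_pos"]).round(1))
H=max(r.shape[0] for r in R);cv2.imwrite(f"pics/{n}.png",np.hstack([cv2.copyMakeBorder(r,0,H-r.shape[0],0,0,0) for r in R]))
E
python3 look.py a 160,120,150,150 330,80,150,150
```

```text
2.1 [565.  219.7 260.1] [ 4.440e-01 -3.109e+00  1.000e-03] 85.87028800882679
top tcp [[209.1 174.6]]
scene tcp [[409.4 124.7]]
```

View pics/a.png

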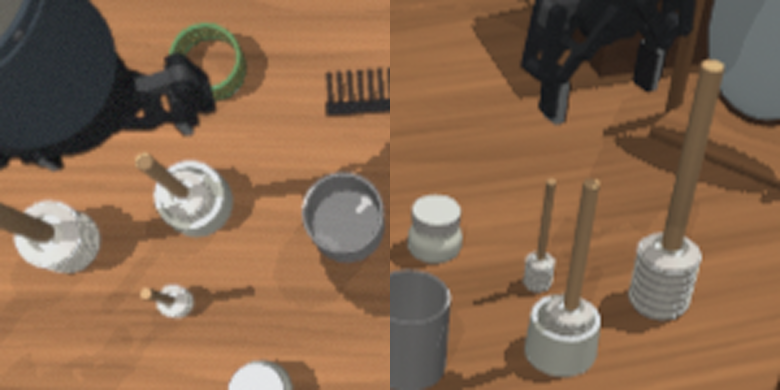

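The fingers straddle the brush line in both views, with the brush top at (410,151) in the scene. Descending and closing.

Emit:
carry_out(
  deltas=[
    [-1,[0.001,0.003,-0.03],[0,0,0]],
    [-1,[0.001,0.003,-0.07],[0,0,0]],
    [-1,[0.001,0.003,-0.11],[0,0,0]],
    [-1,[0.001,0.003,-0.145],[0,0,0]],
    [-1,[0.001,0.003,-0.159],[0,0,0]],
    [-1,[0.001,0.003,-0.159],[0,0,0]],
    [-1,[0.001,0.003,-0.159],[0,0,0]],
    [0.2,[0.001,0.003,-0.159],[0,0,0]],
    [0.4,[0.001,0.003,-0.159],[0,0,0]],
    [0.5,[0.001,0.003,-0.159],[0,0,0]],
    [0.6,[0.001,0.003,-0.159],[0,0,0]],
    [0.7,[0.001,0.003,-0.159],[0,0,0]],
    [1,[0.001,0.003,-0.159],[0,0,0]],
    [1,[0.001,0.003,-0.159],[0,0,0]],
    [1,[0.001,0.003,-0.159],[0,0,0]],
    [1,[0.001,0.003,-0.159],[0,0,0]],
    [1,[0.001,0.003,-0.159],[0,0,0]],
    [1,[0.001,0.003,-0.159],[0,0,0]],
  ],
)

```text
clock: 3.7
ee_pos: [566.3, 222.5, 141.6]
eef_rot: [-0.444, 3.109, 0.001]
ft_force: [0.2, 1.1, 2.7]
gripper_width: 12.6
finger_force: 58.4
```

Emit:
carry_out(
  deltas=[
    [1,[0,0,0.015],[0,0,0]],
    [1,[0,0,0.04],[0,0,0]],
    [1,[0,0,0.07],[0,0,0]],
    [1,[0,0,0.1],[0,0,0]],
    [1,[0,0,0.125],[0,0,0]],
    [1,[0,0,0.145],[0,0,0]],
    [1,[0,0,0.15],[0,0,0]],
    [1,[-0.003,-0.02,0.15],[0,0,0]],
    [1,[-0.008,-0.055,0.15],[0,0,0]],
    [1,[-0.013,-0.095,0.15],[0,0,0]],
    [1,[-0.018,-0.135,0.15],[0,0,0]],
    [1,[-0.024,-0.17,0.15],[0,0,0]],
    [1,[-0.026,-0.188,0.15],[0,0,0]],
    [1,[-0.027,-0.195,0.15],[0,0,0]],
    [1,[-0.027,-0.195,0.15],[0,0,0]],
    [1,[-0.027,-0.195,0.15],[0,0,0]],
  ],
)

```text
clock: 5.03
ee_pos: [545.7, 76.3, 253.1]
eef_rot: [0.444, -3.109, -0.0]
ft_force: [-0.2, -0.2, -1.5]
gripper_width: 12.4
finger_force: 58.4
```

```bash
python3 look.py b 200,120,160,160 270,60,180,180
```

```text
5.0333 [545.7  76.3 253.1] [ 0.444 -3.109 -0.   ] 12.356298138215507
top tcp [[287.2 186.8]]
scene tcp [[340.2 131.8]]
```

View pics/b.png

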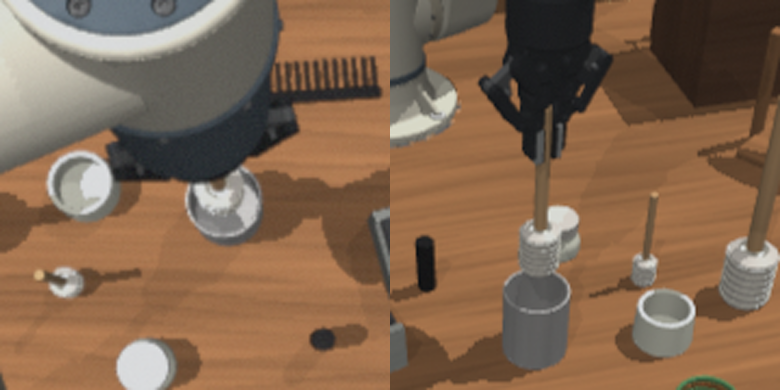

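The brush hangs vertical above the cup: bristle bottom at about (339,185) in the scene, cup rim centre at about (338,194).

Run:
```python
from h import *;import pickle
d=pickle.load(open("d.pkl","rb"))
for n,c,s in(("scene",(270,60),390/180),("top",(200,120),390/160)):
  for p,r in(((545.7,76.3,118),21),((546,76,85),36)):
    q=(proj(d[n],circ(*p,r))-c)*s+(390 if n=="scene" else 0,0);print(n,p,q.min(0).round(0),q.max(0).round(0))
```

```text
scene (545.7, 76.3, 118) [517. 252.] [558. 278.]
scene (546, 76, 85) [502. 267.] [570. 312.]
top (545.7, 76.3, 118) [199. 168.] [245. 214.]
top (546, 76, 85) [186. 158.] [263. 235.]
```

Emit:
carry_out(
  deltas=[
    [1,[0,0,-0.02],[0,0,0]],
    [1,[0,0,-0.05],[0,0,0]],
    [1,[0,0,-0.08],[0,0,0]],
    [1,[0,0,-0.11],[0,0,0]],
    [1,[0,0,-0.135],[0,0,0]],
    [1,[0,0,-0.146],[0,0,0]],
    [1,[0,0,-0.146],[0,0,0]],
    [1,[0,0,-0.146],[0,0,0]],
    [1,[0,0,-0.146],[0,0,0]],
    [1,[0,0,-0.146],[0,0,0]],
  ],
)

```text
clock: 5.97
ee_pos: [546.6, 76.4, 145.5]
eef_rot: [-0.444, 3.108, 0.001]
ft_force: [0.7, 0.2, -0.3]
gripper_width: 12.3
finger_force: 58.7
```

Emit:
carry_out(
  deltas=[
    [1,[0,0,0.02],[0,0,0]],
    [1,[0,0,0.045],[0,0,0]],
    [1,[0,0,0.065],[0,0,0]],
    [1,[0,0,0.073],[0,0,0]],
    [1,[0,0,0.073],[0,0,0]],
    [1,[0,0,0.073],[0,0,0]],
    [1,[0,0,0.073],[0,0,0]],
    [1,[0,0,0.055],[0,0,0]],
    [1,[0,0,0.03],[0,0,0]],
    [1,[0,0,0.01],[0,0,0]],
    [1,[0,0,0],[0,0,0]],
    [1,[0,0,0],[0,0,0]],
    [1,[0,0,0],[0,0,0]],
    [1,[0,0,0],[0,0,0]],
  ],
)

```text
clock: 7.13
ee_pos: [546.2, 76.1, 144.9]
eef_rot: [-0.444, 3.109, -0.0]
ft_force: [-0.3, -0.4, -0.6]
gripper_width: 12.6
finger_force: 58.8
```

Emit:
carry_out(
  deltas=[
    [1,[0,0,0.02],[0,0,0]],
    [1,[0,0,0.05],[0,0,0]],
    [1,[0,0,0.085],[0,0,0]],
    [1,[0,0,0.12],[0,0,0]],
    [1,[0,0,0.14],[0,0,0]],
    [1,[0,0,0.146],[0,0,0]],
    [1,[0,0,0.146],[0,0,0]],
    [1,[0.003,0.02,0.146],[0,0,0]],
    [1,[0.008,0.055,0.146],[0,0,0]],
    [1,[0.013,0.095,0.146],[0,0,0]],
    [1,[0.018,0.135,0.146],[0,0,0]],
    [1,[0.024,0.17,0.146],[0,0,0]],
    [1,[0.026,0.188,0.146],[0,0,0]],
    [1,[0.027,0.195,0.146],[0,0,0]],
    [1,[0.027,0.195,0.146],[0,0,0]],
    [1,[0.027,0.195,0.146],[0,0,0]],
    [1,[0.027,0.195,0.146],[0,0,0]],
  ],
)

```text
clock: 8.55
ee_pos: [566.0, 221.3, 253.7]
eef_rot: [0.443, -3.11, 0.0]
ft_force: [0.1, 0.2, -1.1]
gripper_width: 12.5
finger_force: 58.6
```

Emit:
carry_out(
  deltas=[
    [1,[0,0,-0.02],[0,0,0]],
    [1,[0,0,-0.05],[0,0,0]],
    [1,[0,0,-0.075],[0,0,0]],
    [1,[0,0,-0.095],[0,0,0]],
    [1,[0,0,-0.115],[0,0,0]],
    [1,[0,0,-0.13],[0,0,0]],
    [1,[0,0,-0.14],[0,0,0]],
    [1,[0,0,-0.147],[0,0,0]],
    [1,[0,0,-0.15],[0,0,0]],
    [1,[0,0,-0.15],[0,0,0]],
    [1,[0,0,-0.15],[0,0,0]],
    [1,[0,0,-0.15],[0,0,0]],
  ],
)

```text
clock: 9.55
ee_pos: [566.3, 222.4, 141.8]
eef_rot: [-0.444, 3.109, 0.001]
ft_force: [-0.5, -0.1, -0.4]
gripper_width: 12.2
finger_force: 59.0
```

Emit:
carry_out(
  deltas=[
    [0.6,[0,0,0],[0,0,0]],
    [0.4,[0,0,0],[0,0,0]],
    [0.2,[0,0,0],[0,0,0]],
    [-0.2,[0,0,0],[0,0,0]],
    [-0.6,[0,0,0],[0,0,0]],
    [-1,[0,0,0],[0,0,0]],
    [-1,[0,0,0],[0,0,0]],
    [-1,[0,0,0],[0,0,0]],
    [-1,[0,0,0.03],[0,0,0]],
    [-1,[0,0,0.06],[0,0,0]],
    [-1,[0,0,0.1],[0,0,0]],
    [-1,[0,0,0.15],[0,0,0]],
    [-1,[0,0,0.15],[0,0,0]],
    [-1,[0,0,0.15],[0,0,0]],
  ],
)

```text
clock: 10.72
ee_pos: [567.2, 222.9, 256.7]
eef_rot: [-0.443, 3.104, 0.004]
ft_force: [-0.1, 0.0, -1.0]
gripper_width: 85.4
finger_force: 0.0
```

```bash
python3 look.py c 160,120,150,150 330,80,150,150
```

```text
10.7167 [567.2 222.9 256.7] [-0.443  3.104  0.004] 85.3888743615989
top tcp [[207.9 173.8]]
scene tcp [[411.  126.4]]
```

View pics/c.png

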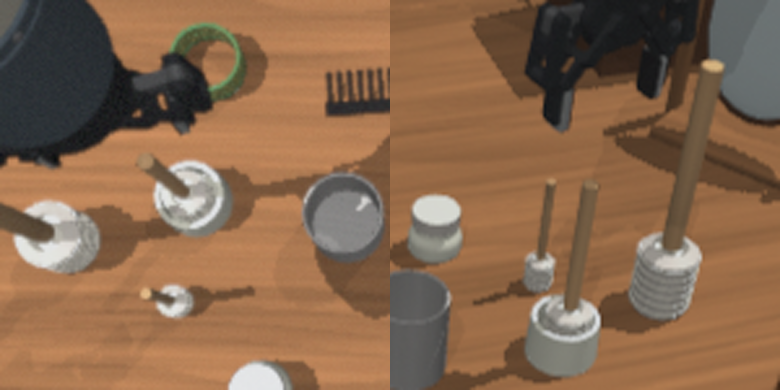

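The brush stands upright in its stand again (top at (410,151) in the scene, as before) and the cup has not moved. On to the tab.

Emit:
carry_out(
  deltas=[
    [-1,[-0.002,-0.04,0],[0,0,0]],
    [-1,[-0.005,-0.09,0],[0,0,0]],
    [-1,[-0.008,-0.14,0],[0,0,0]],
    [-1,[-0.011,-0.19,0],[0,0,0]],
    [-1,[-0.014,-0.24,0],[0,0,0]],
    [-1,[-0.016,-0.29,0],[0,0,0]],
    [-1,[-0.019,-0.34,0],[0,0,0]],
    [-1,[-0.022,-0.39,-0.01],[0,0,0]],
    [-1,[-0.024,-0.44,-0.02],[0,0,0]],
    [-1,[-0.027,-0.49,-0.03],[0,0,0]],
    [-1,[-0.03,-0.54,-0.04],[0,0,0]],
    [-1,[-0.032,-0.58,-0.06],[0,0,0]],
    [-1,[-0.034,-0.605,-0.08],[0,0,0]],
    [-1,[-0.034,-0.614,-0.1],[0,0,0]],
    [-1,[-0.034,-0.615,-0.11],[0,0,0]],
    [-1,[-0.034,-0.615,-0.11],[0,0,0]],
    [-1,[-0.034,-0.615,-0.11],[0,0,0]],
  ],
)

```text
clock: 12.23
ee_pos: [540.3, -238.4, 170.8]
eef_rot: [0.445, -3.108, -0.0]
ft_force: [0.9, 2.0, 0.3]
gripper_width: 85.6
finger_force: 0.0
```

```bash
python3 look.py d 340,130,160,160 150,120,150,150
```

```text
12.2333 [ 540.3 -238.4  170.8] [ 0.445 -3.108 -0.   ] 85.57411305244936
top tcp [[442.8 199.2]]
scene tcp [[189.7 185.4]]
```

View pics/d.png

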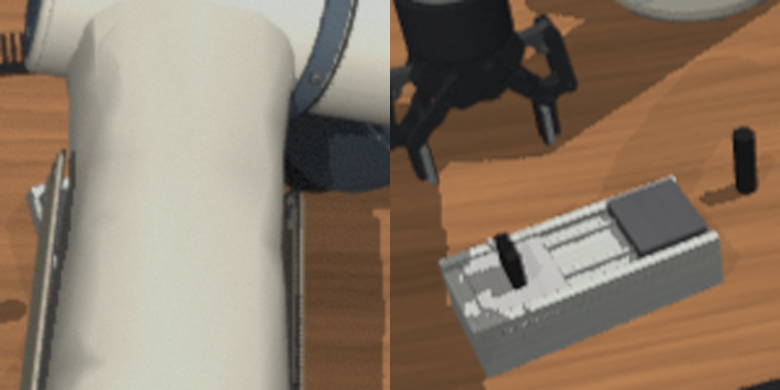

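The scene view shows the open fingers straddling the tab, which is at crop (508,260). The arm hides the tab from the top camera. Descending and gripping.

Emit:
carry_out(
  deltas=[
    [-1,[0,0,-0.03],[0,0,0]],
    [-1,[0,0,-0.06],[0,0,0]],
    [-1,[0,0,-0.09],[0,0,0]],
    [-1,[0,0,-0.115],[0,0,0]],
    [-1,[0,0,-0.132],[0,0,0]],
    [-1,[0,0,-0.139],[0,0,0]],
    [-1,[0,0,-0.139],[0,0,0]],
    [-1,[0,0,-0.139],[0,0,0]],
    [0,[0,0,-0.139],[0,0,0]],
    [0.3,[0,0,-0.139],[0,0,0]],
    [0.5,[0,0,-0.139],[0,0,0]],
    [0.6,[0,0,-0.139],[0,0,0]],
    [0.7,[0,0,-0.139],[0,0,0]],
    [0.8,[0,0,-0.139],[0,0,0]],
    [1,[0,0,-0.139],[0,0,0]],
    [1,[0,0,-0.139],[0,0,0]],
    [1,[0,0,-0.139],[0,0,0]],
    [1,[0,0,-0.139],[0,0,0]],
    [1,[0,0,-0.139],[0,0,0]],
  ],
)

```text
clock: 13.92
ee_pos: [540.8, -239.4, 67.5]
eef_rot: [-0.444, 3.109, -0.001]
ft_force: [0.2, -4.2, 2.9]
gripper_width: 10.7
finger_force: 61.2
```

```bash
cat > st.py <<'E'
from h import *;from plant import env,get_image
F=[];P=[]
for i in range(10):
    get_image("scene");o=env.get_obs();F.append(o["ft_force"]);P.append(o["ee_pos"])
u=np.array([-np.sin(np.radians(15.7)),np.cos(np.radians(15.7)),0])
f=np.mean(F,0);p=np.mean(P,0);print(o["clock"],p.round(2),o["eef_rot"].round(3),f.round(2),'F along',(f@u).round(2),'pos along box',((p-[524.5,-182,0])@u).round(2),o["gripper_width"],np.std(F,0).round(2))
E
python3 st.py
```

```text
14.4167 [ 540.76 -239.24   67.44] [-4.440e-01  3.109e+00 -1.000e-03] [-0.61 -4.25  4.93] F along -3.92 pos along box -59.51 10.936120036283798 [0.46 0.47 0.8 ]
```

Emit:
carry_out(
  deltas=[
    [1,[-0.0018,0.0064,0],[0,0,0]],
    [1,[-0.0036,0.0128,0],[0,0,0]],
    [1,[-0.0054,0.0192,0],[0,0,0]],
    [1,[-0.0072,0.0257,0],[0,0,0]],
    [1,[-0.0072,0.0257,0],[0,0,0]],
    [1,[-0.0072,0.0257,0],[0,0,0]],
    [1,[-0.0072,0.0257,0],[0,0,0]],
  ],
)

```text
clock: 15.0
ee_pos: [535.3, -220.4, 67.4]
eef_rot: [-0.445, 3.11, -0.002]
ft_force: [-0.7, -6.5, 5.5]
gripper_width: 10.7
finger_force: 61.3
```

```bash
python3 st.py; python3 look.py e 340,130,160,160 160,165,130,100
```

```text
15.5 [ 535.38 -220.46   67.45] [-4.45e-01  3.11e+00 -2.00e-03] [-0.43 -6.34  4.38] F along -5.99 pos along box -39.97 10.58613246090771 [0.55 0.55 0.44]
15.5 [ 535.4 -220.5   67.4] [-4.45e-01  3.11e+00 -2.00e-03] 10.58613246090771
top tcp [[420.2 208.1]]
scene tcp [[206.6 218.3]]
```

View pics/e.png

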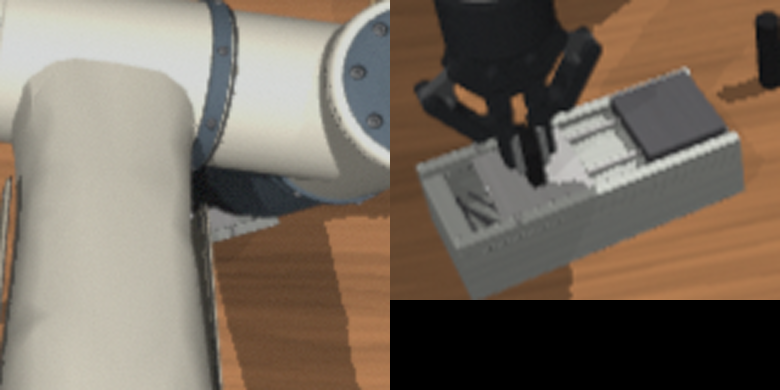

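The shutter is partly open, with its edge past the dark window at crop (490,190). Force and pose both say about 20 mm. I'm going 10 mm further.

Emit:
carry_out(
  deltas=[
    [1,[-0.0012,0.0043,0],[0,0,0]],
    [1,[-0.0024,0.0086,0],[0,0,0]],
    [1,[-0.0036,0.0128,0],[0,0,0]],
    [1,[-0.0036,0.0128,0],[0,0,0]],
    [1,[-0.0036,0.0128,0],[0,0,0]],
    [1,[-0.0036,0.0128,0],[0,0,0]],
  ],
)

```text
clock: 16.1
ee_pos: [532.7, -211.1, 67.4]
eef_rot: [-0.445, 3.11, -0.003]
ft_force: [-0.0, -7.7, 4.0]
gripper_width: 11.0
finger_force: 61.3
```

```bash
python3 st.py
python3 - <<'E'
from h import *;from plant import get_image
im=get_image("scene");I=im["color"]
x0,y0,w,h,k=160,195,90,75,8
A=cv2.resize(I[y0:y0+h,x0:x0+w],None,fx=k,fy=k,interpolation=cv2.INTER_CUBIC)
b=(524.5,-182,np.radians(15.7))
def L(P,c):
    q=(proj(im,box(b,P))-(x0,y0)+.5)*k;cv2.polylines(A,[np.int32(q)],False,c,1,cv2.LINE_AA)
L([(-48,110,58),(-48,-110,58),(48,-110,58),(48,110,58)],(0,0,255))
for s in(-1,1): L([(s*38,-65,62),(s*48,-65,62)],(0,255,0))
L([(-37,-65,55),(37,-65,55)],(255,255,0))
cv2.imwrite("pics/f.png",A)
for x in(-20,0,20,30):
    ys=np.arange(-104,-40,2.);q=proj(im,box(b,[(x,y,55) for y in ys])).astype(np.float32)
    g=cv2.remap(cv2.cvtColor(I,cv2.COLOR_BGR2GRAY),q[:,:1],q[:,1:],cv2.INTER_LINEAR).ravel();print(x,list(g))
E
```

```text
16.6 [ 532.72 -211.19   67.44] [-4.45e-01  3.11e+00 -3.00e-03] [ 0.02 -7.93  3.95] F along -7.64 pos along box -30.33 10.920758376094344 [0.59 0.22 0.64]
-20 [np.uint8(126), np.uint8(125), np.uint8(119), np.uint8(98), np.uint8(88), np.uint8(87), np.uint8(87), np.uint8(89), np.uint8(90), np.uint8(90), np.uint8(92), np.uint8(90), np.uint8(89), np.uint8(89), np.uint8(89), np.uint8(89), np.uint8(89), np.uint8(90), np.uint8(93), np.uint8(105), np.uint8(119), np.uint8(121), np.uint8(122), np.uint8(124), np.uint8(123), np.uint8(122), np.uint8(122), np.uint8(122), np.uint8(119), np.uint8(94), np.uint8(53), np.uint8(30)]
0 [np.uint8(126), np.uint8(126), np.uint8(118), np.uint8(72), np.uint8(62), np.uint8(80), np.uint8(87), np.uint8(84), np.uint8(73), np.uint8(68), np.uint8(76), np.uint8(90), np.uint8(93), np.uint8(90), np.uint8(75), np.uint8(80), np.uint8(91), np.uint8(93), np.uint8(100), np.uint8(123), np.uint8(119), np.uint8(120), np.uint8(122), np.uint8(123), np.uint8(123), np.uint8(122), np.uint8(121), np.uint8(121), np.uint8(122), np.uint8(121), np.uint8(121), np.uint8(121)]
20 [np.uint8
[... 232 characters left out ...]
1), np.uint8(109), np.uint8(116), np.uint8(110), np.uint8(120), np.uint8(121), np.uint8(123), np.uint8(124), np.uint8(123), np.uint8(121), np.uint8(121), np.uint8(121), np.uint8(121), np.uint8(121), np.uint8(120), np.uint8(122)]
30 [np.uint8(127), np.uint8(127), np.uint8(122), np.uint8(99), np.uint8(78), np.uint8(92), np.uint8(109), np.uint8(98), np.uint8(75), np.uint8(58), np.uint8(62), np.uint8(76), np.uint8(99), np.uint8(117), np.uint8(113), np.uint8(85), np.uint8(65), np.uint8(84), np.uint8(105), np.uint8(136), np.uint8(127), np.uint8(119), np.uint8(122), np.uint8(123), np.uint8(123), np.uint8(121), np.uint8(121), np.uint8(121), np.uint8(121), np.uint8(121), np.uint8(121), np.uint8(122)]
```

View pics/f.png

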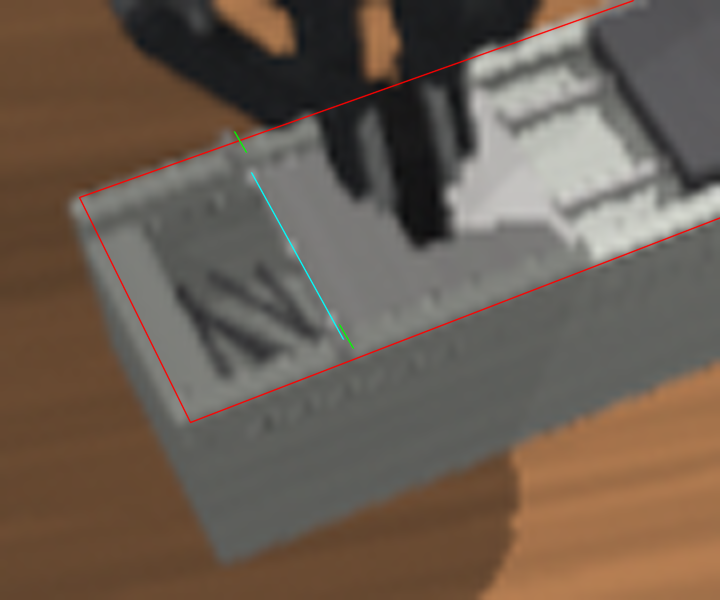

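The last picture shows the shutter's edge on the line between the ridges at (238,142) and (347,340). The force of 7.6 N also fits half travel, so I'm handing in while still gripping.

```bash
python3 -c "
from plant import env
print(env.hand_in())"
```

```text
the job is handed in; nothing more can be done
None
```

I scrubbed the cup (down near the floor, up past the middle, down again) and stood the brush back in its stand. I handed the job in after about 17 s with the fingers holding the shutter level with the ridges at half travel (about 30 mm, 7.6 N); the hand-in returned no verdict.

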